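# Lay out the inspected goods on their matching pads

### The job

Finish the baggage inspection by standing each of the four goods upright in the middle of the foam pad whose mark matches it: the brass horse on the horse mark, the yellow suitcase handle on the yellow handle mark, the white medicine bottle on the white disc with the green cross, and the black obsidian bowl on the black ring. Line the horse and the handle up with the long side of their pads (either way round), set the handle on its feet and the bowl mouth up, let go of everything, and leave the red stamp and the blue padlock where they stand.

Things in the scene. Friction and masses are not known exactly. Their poses are not given: they have to be found in the camera images.
- horse_mid (a point): brass horse figurine standing on a rectangular plinth (78 x 34 x 8 mm); about 98 mm long over tail and nose, 86 mm high. This point is the centre of its barrel-shaped body, half-way up, 43 mm above its underside; x points to the head, y across, z up. The body is 24 mm thick across (y) and about 60 mm long; grip it there. Head and neck rise about 43 mm above this point, beginning 20 mm towards the head. About 0.3 kg.
- handle_mid (a point): yellow plastic suitcase handle with a black band, standing like a bridge on two feet; 110 mm long (x), 38 mm high, feet 32 mm wide (y) and 5 mm thick, at the two ends. This point is the centre of its straight grip bar, 29 mm above the underside of the feet; the bar is 22 mm wide (y) and 18 mm thick, open below; x along the bar, z up. About 0.09 kg.
- bottle_mid (a point): white plastic medicine bottle with a white cap and a green label band, round, 44 mm diameter, 84 mm high, upright. This point is on its axis half-way up, 42 mm above its underside; z up. About 0.09 kg.
- bowl_mid (a point): carved black obsidian bowl, round, mouth up; 60 mm outer diameter with an upright outside wall, 46 mm high, wall 5 mm. This point is on its axis half-way up, 23 mm above its underside; z up. About 0.15 kg.
- pad_horse_top (a point): blue-grey foam pad, 126 x 84 x 6 mm, lying fixed flat on the table, marked on top with a brass-coloured side-view horse figure. This point is the centre of its top face (6 mm above the table); x along its long side, y along its short side, z up.
- pad_handle_top (a point): blue-grey foam pad, 126 x 84 x 6 mm, lying fixed flat on the table, marked on top with a yellow bar with two wider ends. This point is the centre of its top face (6 mm above the table); x along its long side, y along its short side, z up.
- pad_bottle_top (a point): blue-grey foam pad, 126 x 84 x 6 mm, lying fixed flat on the table, marked on top with a white disc (50 mm) bearing a green cross. This point is the centre of its top face (6 mm above the table); x along its long side, y along its short side, z up.
- pad_bowl_top (a point): blue-grey foam pad, 126 x 84 x 6 mm, lying fixed flat on the table, marked on top with a black ring (66 mm outside, 46 mm inside). This point is the centre of its top face (6 mm above the table); x along its long side, y along its short side, z up.
- stamp: bystander: red hand stamp standing loose among the goods, 32 mm diameter, 56 mm high; origin at the centre of its underside. Leave alone.
- padlock: bystander: blue padlock standing loose among the goods, steel shackle up, 22 x 36 mm, 53 mm high; origin at the centre of its underside. Leave alone.
Mind the look-alikes: they are no part of the job. Of the things like the part that bears handle_mid, leave any that is purple; of the rest the larger one is meant.

How it is judged:
By the outcome, as a careful person would: the job done as asked, in the order asked, and still so for the second after the job is handed in, with the robot touching nothing.
It also fails if it takes over 106 s, if anything falls off the work surface, if the arm or the gripper's body presses on something with over 40 N, if the wrist force passes 120 N, or if a joint passes its speed limit or range.

### The arm

A 6-joint arm with a two-finger parallel gripper is mounted at the origin on the work surface. World frame = base frame: x ahead of the robot, y to its left, z up, the work surface at z = 0. Lengths are in m, angles in degrees, forces in N, time in s.
With the tool pointing down it reaches from about 0.325 to 0.775 m from the base axis. Payload 5.5 kg.
Tool frame: the origin (TCP) lies at the centre of the arm's flange, where the gripper is bolted on; the fingertips stand 182 mm ahead of it and the grasp point (between the pads) lies 163 mm ahead of it; z points along the fingers, y is the direction in which the jaws open and shut (so a half turn about z gives the same grasp; the last joint's range is limited). The gripper opens to 88 mm and grips with 3 to 60 N. Pads are 20 mm wide; open, the fingers measure 115 mm over their backs; the gripper's body (75 mm by 178 mm) begins 61 mm behind the grasp point.
Start: joints at [72.726, 5.22, 70.514, -0, 104.267, -3.249], TCP at [0.145, 0.582, 0.405] pointing down, gripper open.
Joint ranges: [-164.24, 164.24], [-49.07, 125.15], [9.68, 141.18], [-86.29, 266.29], [3.28, 154.24], [-151.56, 151.56]. Speed limits (degrees/s): [147.25, 147.25, 172.46, 180, 180, 180].

### API

Orientations are given as [roll, pitch, yaw] about the fixed x, y, z axes, in that order (R = Rz(yaw) Ry(pitch) Rx(roll)).
In Python, from station import r gives the robot as it stands. The module is installed in compiled form; this text tells all that it offers. Calls block until the motion is done:
- r.reach(position, orientation): joint-space move of the TCP to a pose.
- r.servo_line(position, rotation=None, speed=0.15): straight line of the TCP; rotation=None keeps the orientation; speed is the mean speed in m/s.
- r.move_joints(angles): joint-space move.
- r.let_go() and r.grab(squeeze=None): open the fingers fully, or close them until they stop; squeeze is the grip in N (None keeps the last).
- r.wait(seconds).
- r.inverse_kinematics(position, orientation): joint angles nearest the present ones, or None.
- r.sense(): the state.
- r.snapshot(name): name is "scene" or "top" or "wrist"; returns a dict with "frame" (400x640x3 uint8, red, green, blue), "fx", "fy", "cx", "cy" (pixels), "R" (3x3) and "t" (3): a world point X has camera coordinates R X + t. Camera axes: x right, y down, z forward; pixel columns grow to the right and rows downward; lengths in m; the calibration is good to about 2 mm. A picture is of the moment at which its call begins. There is no depth.
A pose or a line that the arm cannot do raises r.IKError and nothing moves.
- r.hand_in(): hands the job in, once; it reports no verdict.
The state is a dict: "clock": time; "joints": joint angles; "joint_vel": joint speeds; "joint_torque": joint torques, N m; "tcp_pos": TCP position; "orientation": TCP orientation; "contact_force": force on the tool from outside, world axes, zero at the start; "torque": the same for the moment, N m; "opening": finger opening in m.
Only numpy, scipy, OpenCV 4.12 (cv2) and the standard library are available. Lean on these libraries where they do the work, as an engineer would, in place of code of your own. Each camera call takes 0.05 s, during which the arm holds its last target.

## Working session

There is one attempt and no reset: what is moved stays moved. The work goes in short steps, each a Python script; the robot and the scene stay as the last script left them, time stands still between calls to the robot, and variables do not carry over. Pictures are saved under pics/ and viewed, and the job is handed in when it is done.

```bash
mkdir -p pics; python3 - <<'E'
from station import r
import cv2,pickle
for n in("scene","top","wrist"):
    s=r.snapshot(n); pickle.dump(s,open(f"{n}0.pkl","wb")); cv2.imwrite(f"pics/{n}0.png",s["frame"][:,:,::-1])
    print(n,s["fx"],s["cx"],s["cy"],s["R"],s["t"])
print(r.sense())
E
```

```text
scene 397.25981157562506 323.9968950810517 199.87610884084583 [[ 0.52310086  0.85201626 -0.02082747]
 [ 0.50620313 -0.33026124 -0.79667177]
 [-0.6856558   0.40619676 -0.60405324]] [-0.24697225 -0.19447941  1.18274101]
top 463.4457301437514 323.64481899734744 192.12071356062827 [[ 0.02106353 -0.99969565 -0.01284254]
 [-0.99940351 -0.02070228 -0.02764145]
 [ 0.02736716  0.0134171  -0.9995354 ]] [0.00480944 0.46188406 0.95607874]
wrist 291.005024917192 324.587420314903 194.1768957197319 [[ 0.24304928  0.97001037 -0.00263137]
 [ 0.92572041 -0.23113974  0.29935956]
 [ 0.28977366 -0.07519504 -0.95413675]] [-0.59892732 -0.03546048  0.39180056]
{'clock': 0.15, 'joints': array([ 7.27274125e+01,  5.25662633e+00,  7.05653151e+01, -5.01902383e-04,
        1.04267336e+02, -3.24666185e+00]), 'joint_vel': array([-0.08108977, -0.16832135, -0.17146227, -0.0761375 , -0.0626514 ,
       -0.0193375 ]), 'joint_torque': array([ 1.86923404e-03, -4.47044063e+01, -4.06908417e+01,  6.98966417e-02,
        2.74605537e-02, -1.22296306e-04]), 'tcp_pos': array([0.14541755, 0.58217489, 0.40373765]), 'orientation': array([-1.79910838e+02, -4.57036439e-03,  1.65973947e+02]), 'contact_force': array([-0.05287984, -0.5339106 ,  1.05628604]), 'torque': array([-0.00802646, -0.02994235, -0.00735806]), 'opening': 0.08804851661133864}
```

View pics/scene0.png

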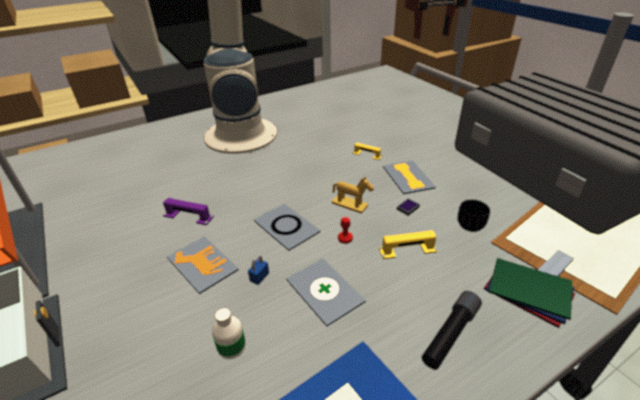

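View pics/top0.png

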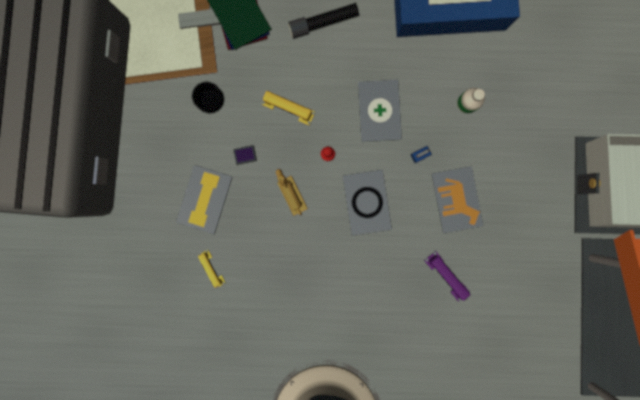

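View pics/wrist0.png

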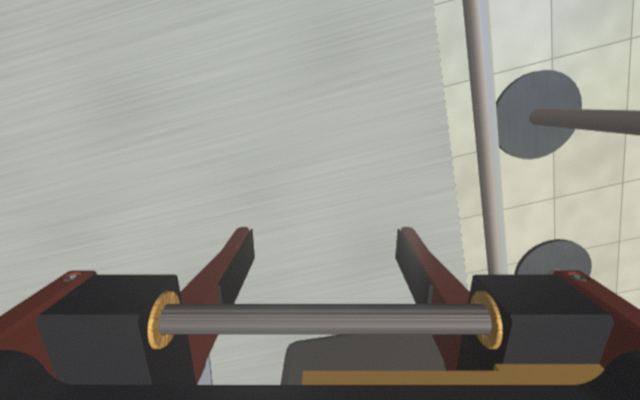

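Top view: candidates are the handle at (288,107, large yellow), (210,269, small yellow) and (447,277, purple). The bowl is at (208,97), with a flashlight at (325,20) and a dark box at (245,155) as the other dark things. The bottle is at (470,98) and the horse at (291,192), with the pad figure at (458,199) as its look-alike. The pads are at (205,200) handle, (380,110) bottle, (367,202) bowl and (458,199) horse. I choose the large yellow handle at (288,107), and check it in a crop.

```bash
cat > h.py <<'E'
import numpy as np,cv2,pickle
def ray(s,u,v):
    d=np.array([(u-s["cx"])/s["fx"],(v-s["cy"])/s["fy"],1.]); R=np.array(s["R"]);t=np.array(s["t"])
    return -R.T@t, R.T@d
def onz(s,u,v,z):
    c,d=ray(s,u,v); return c+d*(z-c[2])/d[2]
def proj(s,X):
    p=np.array(s["R"])@np.array(X)+np.array(s["t"]); return np.array([s["fx"]*p[0]/p[2]+s["cx"],s["fy"]*p[1]/p[2]+s["cy"]])
def blobs(mask,amin=60):
    out=[]
    for c in cv2.findContours(mask.astype(np.uint8)*255,cv2.RETR_EXTERNAL,cv2.CHAIN_APPROX_NONE)[0]:
        a=cv2.contourArea(c)
        if a>=amin: out.append((a,c))
    return sorted(out,key=lambda x:-x[0])
def rect_on(s,c,z):
    p=np.array([onz(s,u,v,z)[:2] for u,v in c.reshape(-1,2)],np.float32)
    (x,y),(w,h),a=cv2.minAreaRect(p)
    if w<h: w,h,a=h,w,a+90
    return np.round([x,y,w,h],4),round((a+90)%180-90,1)
E
python3 - <<'E'
from h import *
s=pickle.load(open("top0.pkl","rb")); f=s["frame"]
cv2.imwrite("pics/crop0.png",cv2.resize(f[70:310,170:510,::-1],None,fx=2.3,fy=2.3,interpolation=cv2.INTER_CUBIC))
hsv=cv2.cvtColor(f,cv2.COLOR_RGB2HSV); H,S,V=[hsv[...,i].astype(int) for i in range(3)]
print("table hsv",hsv[330,200],"pad",hsv[180,352],hsv[90,370])
for n,m,z in [("yel",(H>14)&(H<35)&(S>120),.03),("dark",(V<45),.046),("red",((H<8)|(H>172))&(S>150),.05),("blue",(H>100)&(H<125)&(S>100),.03),("white",(S<60)&(V>150),.08),("pad",(H>95)&(H<125)&(S>25)&(S<90)&(V>70),.006)]:
    for a,c in blobs(m): print(n,a,c.reshape(-1,2).mean(0).round(),*rect_on(s,c,z))
E
```

```text
table hsv [ 49  17 117] pad [100  14 110] [ 96  12 105]
yel 817.0 [181.  65.] [0.737  0.3399 0.1886 0.0949] -81.1
yel 595.5 [204. 199.] [0.4421 0.2579 0.1061 0.0319] -16.0
yel 570.5 [288. 107.] [0.6321 0.0919 0.1082 0.0305] 67.2
yel 567.5 [455. 200.] [ 0.4422 -0.2518  0.1036  0.063 ] 32.9
yel 532.0 [290. 192.] [0.4624 0.0827 0.099  0.029 ] 27.8
yel 286.0 [211. 270.] [0.301  0.2385 0.0742 0.0239] 29.2
yel 95.0 [201.   4.] [0.8417 0.2734 0.0268 0.0188] -88.4
dark 7681.5 [100. 112.] [0.621  0.4648 0.4394 0.0807] -3.6
dark 1020.0 [ 28. 103.] [0.6286 0.6149 0.4221 0.0136] -3.7
dark 998.5 [ 56. 104.] [0.6275 0.5563 0.4258 0.0132] -3.5
dark 764.0 [457.  27.] [ 0.7977 -0.2451  0.227   0.0199] -85.4
dark 680.5 [208.  97.] [0.647  0.2503 0.0631 0.054 ] 46.3
dark 653.0 [367. 202.] [ 0.4427 -0.0717  0.0576  0.0557] -88.8
dark 615.0 [325.  21.] [0.8081 0.02   0.1385 0.028 ] -69.1
dark 529.0 [ 4. 62.] [0.7087 0.6681 0.26   0.0141] -3.7
dark 220.5 [586. 183.] [ 0.4875 -0.5046  0.0399  0.0354] 0.3
dark 109.0 [328. 397.] [ 0.0577 -0.0031  0.0708  0.0078] -88.5
dark 76.0 [254.  36.] [0.776  0.1615 0.0593 0.0261] -64.9
red 121.0 [327. 153.] [0.5374 0.0078 0.0254 0.0253] 46.1
blue 3481.5 [453.  16.] [ 0.8228 -0.2491  0.2502  0.0723] -89.1
blue 66.5 [421. 154.] [ 0.5421 -0.181   0.0354  0.0181] -62.2
white 4628.5 [160.  33.] [0.7626 0.3462 0.1593 0.1527] -81.4
white 2164.0 [625. 183.] [ 0.4863 -0.5578  0.1473  0.0567] 0.2
white 1041.0 [324. 384.] [0.0967 0.0064 0.1724 0.0581] -88.5
white 412.0 [380. 110.] [ 0.6209 -0.0907  0.0445  0.0442] 1.1
white 125.0 [470. 100.] [ 0.6421 -0.2621  0.0327  0.0209] 30.8
white 72.0 [479.  94.] [ 0.6544 -0.28    0.0193  0.0172] 0.7
```

View pics/crop0.png

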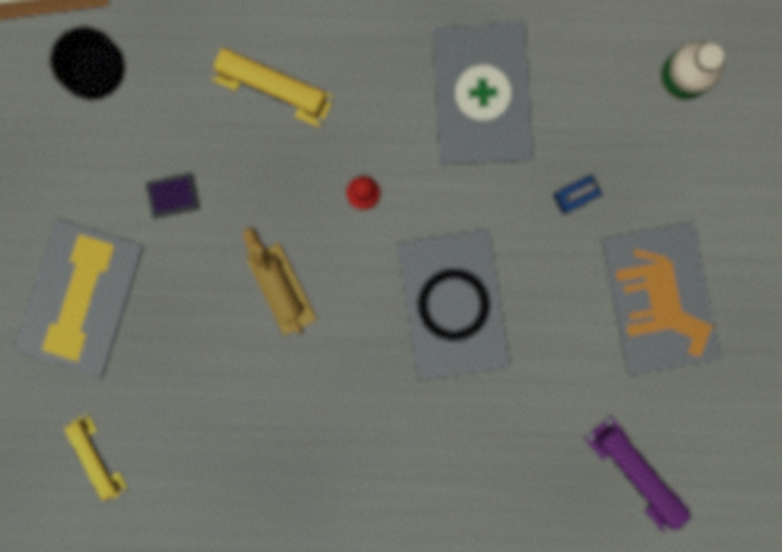

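The crop shows the large plain-yellow handle at (270,85). The small yellow and purple ones are clearly distinct, and the horse, bowl and bottle are unambiguous. Next I take closer wrist looks.

```bash
cat >> h.py <<'E'
def tool_R(yaw):
    from scipy.spatial.transform import Rotation as Ro
    return Ro.from_euler('xyz',[180,0,yaw],degrees=True).as_matrix()
_w=pickle.load(open("wrist0.pkl","rb"))
from scipy.spatial.transform import Rotation as Ro
_Rt=Ro.from_euler('xyz',[-179.911,-.0046,165.974],degrees=True).as_matrix()
_Rc=np.array(_w["R"]).T; CAM_P=_Rt.T@(-_Rc@np.array(_w["t"])-np.array([.14541755,.58217489,.40373765])); CAM_R=_Rt.T@_Rc
def look_pos(target,z,yaw,uv=(324,170)):
    """TCP position at height z so that target shows at uv in the wrist picture"""
    R=tool_R(yaw); d=R@CAM_R@np.array([(uv[0]-_w["cx"])/_w["fx"],(uv[1]-_w["cy"])/_w["fy"],1.])
    o=R@CAM_P; cz=z+o[2]; k=(target[2]-cz)/d[2]
    p=np.array(target)-k*d-o; p[2]=z; return p
def yaw_near(a,ref):
    return a+180*round((ref-a)/180)
E
python3 - <<'E'
from h import *
from station import r
print(CAM_P,CAM_R)
for nm,t in [("horse",(.4624,.0827,.04)),("hpad",(.4422,-.2518,.006)),("handle",(.632,.092,.03)),("handpad",(.442,.258,.006)),("bottle",(.64,-.26,.04)),("bpad",(.621,-.09,.006)),("bowl",(.647,.25,.02)),("bowlpad",(.4427,-.0717,.006))]:
    yaw0=90+np.degrees(np.arctan2(t[1],t[0]))
    o=[]
    for y in (yaw0,yaw0+180,yaw0-90,yaw0+90):
        p=look_pos(t,.33,y); q=r.inverse_kinematics(p,[180,0,y]); o.append((round(y),p.round(3).tolist(),None if q is None else np.round(q).tolist()))
    print(nm,*o,sep="\n  ")
E
```

```text
[ 8.30131169e-02 -3.32232618e-05  2.08736448e-02] [[-7.09352432e-04 -9.54116332e-01 -2.99435339e-01]
 [ 9.99999167e-01 -3.54020408e-04 -1.24091962e-03]
 [ 1.07797545e-03 -2.99435970e-01  9.54115788e-01]]
horse
  (100, [0.467, 0.061, 0.33], [3.0, -15.0, 97.0, 0.0, 98.0, -7.0])
  (280, [0.458, 0.105, 0.33], None)
  (10, [0.44, 0.078, 0.33], [6.0, -19.0, 100.0, -0.0, 99.0, 86.0])
  (190, [0.484, 0.088, 0.33], [6.0, -12.0, 94.0, 0.0, 97.0, -94.0])
hpad
  (60, [0.436, -0.265, 0.33], [-35.0, -9.0, 92.0, 0.0, 97.0, -5.0])
  (240, [0.449, -0.238, 0.33], None)
  (-30, [0.429, -0.245, 0.33], [-34.0, -11.0, 94.0, -0.0, 97.0, 86.0])
  (150, [0.456, -0.258, 0.33], [-33.0, -7.0, 90.0, 0.0, 97.0, -94.0])
handle
  (98, [0.636, 0.072, 0.33], [3.0, 11.0, 71.0, 0.0, 97.0, -5.0])
  (278, [0.628, 0.112, 0.33], None)
  (8, [0.612, 0.088, 0.33], [5.0, 8.0, 75.0, -0.0, 97.0, 87.0])
  (188, [0.652, 0.096, 0.33], [5.0, 14.0, 68.0, 0.0, 98.0, -93.0])
handpad
  (120, [0.45, 0.246, 0.33], [25.0, -8.0, 91.0, 0.0, 97.0, -5.0])
  (300, [0.434, 0.27, 0.33], None)
  (30, [0.43, 0.25, 0.33], [26.0, -11.0, 94.0, -0.0, 
[... 378 characters left out ...]
.0, 73.0, 0.0, 97.0, -4.0])
  (262, [0.622, -0.075, 0.33], None)
  (-8, [0.606, -0.089, 0.33], [-12.0, 7.0, 76.0, -0.0, 97.0, 87.0])
  (172, [0.636, -0.091, 0.33], [-11.0, 12.0, 71.0, 0.0, 97.0, -93.0])
bowl
  (111, [0.654, 0.234, 0.33], [17.0, 20.0, 61.0, 0.0, 99.0, -4.0])
  (291, [0.64, 0.266, 0.33], None)
  (21, [0.631, 0.243, 0.33], [18.0, 17.0, 65.0, -0.0, 98.0, 87.0])
  (201, [0.663, 0.257, 0.33], [18.0, 23.0, 58.0, 0.0, 99.0, -93.0])
bowlpad
  (81, [0.441, -0.087, 0.33], [-15.0, -19.0, 100.0, 0.0, 99.0, -6.0])
  (261, [0.444, -0.057, 0.33], None)
  (-9, [0.428, -0.07, 0.33], [-14.0, -21.0, 102.0, -0.0, 99.0, 85.0])
  (171, [0.458, -0.073, 0.33], [-13.0, -16.0, 98.0, 0.0, 98.0, -94.0])
```

```bash
python3 - <<'E'
from h import *
from station import r
p=look_pos((.442,.258,.006),.42,120); r.reach(p,[180,0,120])
for nm,t in [("handpad",(.442,.258,.006)),("bowl",(.647,.25,.02)),("handle",(.632,.092,.03)),("bpad",(.621,-.09,.006)),("bottle",(.64,-.26,.04)),("hpad",(.4422,-.2518,.006)),("bowlpad",(.4427,-.0717,.006)),("horse",(.4624,.0827,.04))]:
    y=90+np.degrees(np.arctan2(t[1],t[0])); r.reach(look_pos(t,.33,y),[180,0,y]); r.wait(.25)
    s=r.snapshot("wrist"); pickle.dump(s,open(f"w_{nm}.pkl","wb"))
    print(nm,r.sense()["clock"])
names=["horse","handle","bottle","bowl","hpad","handpad","bpad","bowlpad"]
im=[cv2.resize(pickle.load(open(f"w_{n}.pkl","rb"))["frame"][60:280,130:520,::-1],(390,220)) for n in names]
for k in (0,1): cv2.imwrite(f"pics/w{k}.png",np.vstack([np.hstack(im[4*k:4*k+2]),np.hstack(im[4*k+2:4*k+4])]))
E
```

```text
handpad 2.5083
bowl 3.6417
handle 4.6333
bpad 5.675
bottle 6.7167
hpad 7.825
bowlpad 8.875
horse 9.825
```

View pics/w0.png

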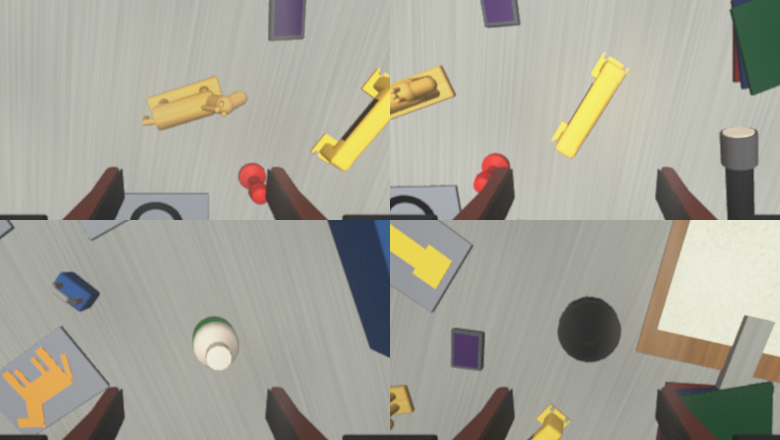

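View pics/w1.png

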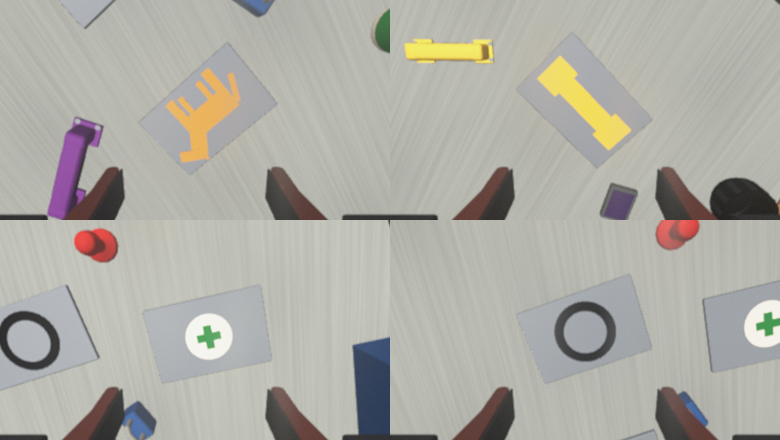

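The wrist crops show each good near (195,110) of its own tile. The pads are clean and unoccluded in the second picture. Now I measure them.

```bash
cat > meas.py <<'E'
from h import *
def masks(f):
    f=cv2.GaussianBlur(f,(3,3),0)
    hsv=cv2.cvtColor(f,cv2.COLOR_RGB2HSV); H,S,V=[hsv[...,i].astype(int) for i in range(3)]
    b=f.astype(int); 
    return dict(pad=(b[...,2]-b[...,0]>4)&(S<75)&(V>90),yel=(H>10)&(H<35)&(S>90)&(V>70),dark=V<75,white=(S<32)&(V>205),green=(H>45)&(H<90)&(S>100))
def near(s,m,uv,amin=100):
    return min((b for b in blobs(m,amin)),key=lambda b:np.hypot(*(cv2.minEnclosingCircle(b[1])[0]-np.array(uv))))[1]
def circ(s,c,z):
    p=np.array([onz(s,u,v,z)[:2] for u,v in c.reshape(-1,2)],np.float32); (x,y),(w,h),a=cv2.fitEllipse(p); return np.round([x,y,w,h],4)
E
python3 - <<'E'
from meas import *
L=lambda n:pickle.load(open(f"{n}.pkl","rb"))
top=L("top0"); mt=masks(top["frame"])
for n in ("hpad","handpad","bpad","bowlpad"):
    s=L("w_"+n); c=near(s,masks(s["frame"])["pad"],(324,170),2000); print(n,*rect_on(s,c,.006))
mark={"hpad":("yel",(455,200)),"handpad":("yel",(204,199)),"bpad":("white",(380,110)),"bowlpad":("dark",(367,202))}
for n,(k,uv) in mark.items():
    s=L("w_"+n); c=near(s,masks(s["frame"])[k],(324,170)); print(n,"mark",*rect_on(s,c,.006),circ(s,c,.006))
    c=near(top,mt["white" if False else k],uv,40); print("   top",*rect_on(top,c,.006))
s=L("w_bowl"); c=near(s,masks(s["frame"])["dark"],(324,170)); print("bowl",circ(s,c,.046),circ(s,c,.023)); 
s=L("w_handle"); c=near(s,masks(s["frame"])["yel"],(324,170)); print("handle",*rect_on(s,c,.038),*rect_on(s,c,.03))
s=L("w_horse"); c=near(s,masks(s["frame"])["yel"],(324,170)); print("horse",*rect_on(s,c,.043),*rect_on(s,c,.008))
s=L("w_bottle");
c=near(s,masks(s["frame"])["white"],(347,196),50); print("cap",circ(s,c,.084)); 
c=near(s,masks(s["frame"])["green"],(347,196),30); print("green",circ(s,c,.02))
for n in("horse","bottle","bowl"):
    f=L("w_"+n)["frame"][110:240,250:430,::-1]; cv2.imwrite(f"pics/z_{n}.png",cv2.resize(f,None,fx=4,fy=4,interpolation=cv2.INTER_CUBIC))
E
```

```text
hpad [ 0.4401 -0.0773  0.1168  0.0824] 9.8Traceback (most recent call last):
  File "<stdin>", line 5, in <module>
  File "meas.py", line 8, in near
    return min((b for b in blobs(m,amin)),key=lambda b:np.hypot(*(cv2.minEnclosingCircle(b[1])[0]-np.array(uv))))[1]
           ~~~^^^^^^^^^^^^^^^^^^^^^^^^^^^^^^^^^^^^^^^^^^^^^^^^^^^^^^^^^^^^^^^^^^^^^^^^^^^^^^^^^^^^^^^^^^^^^^^^^^^
ValueError: min() iterable argument is empty
```

```bash
python3 - <<'E'
from meas import *
L=lambda n:pickle.load(open(f"{n}.pkl","rb"))
for n in ("hpad","handpad","bpad","bowlpad"):
    f=L("w_"+n)["frame"]; print(n,f[165:175,270:276].mean((0,1)),f[140:145,330:335].mean((0,1)),f[100:110,150:160].mean((0,1)),f[110:114,430:450].mean((0,1)))
E
sed -i 's/pad=.*V>90),yel/pad=(b[...,2]-b[...,0]>-4)\&(S<75)\&(V>90),yel/' meas.py
cat > m1.py <<'E'
from meas import *
L=lambda n:pickle.load(open(f"{n}.pkl","rb"))
top=L("top0"); mt=masks(top["frame"])
for n in ("hpad","handpad","bpad","bowlpad"):
    s=L("w_"+n); m=masks(s["frame"]); c=near(s,cv2.morphologyEx((m["pad"]|m["yel"]).astype(np.uint8),cv2.MORPH_OPEN,np.ones((3,3))),(324,170),1500); print(n,*rect_on(s,c,.006))
mark={"hpad":("yel",(455,200)),"handpad":("yel",(204,199)),"bpad":("white",(380,110)),"bowlpad":("dark",(367,202))}
for n,(k,uv) in mark.items():
    s=L("w_"+n); c=near(s,masks(s["frame"])[k],(324,170)); print(n,"mark",*rect_on(s,c,.006),circ(s,c,.006))
    try:
        c=near(top,mt[k] if k!='white' else top["frame"].min(2)>140,uv,40); print("   top",*rect_on(top,c,.006))
    except Exception as e: print(e)
s=L("w_bowl"); c=near(s,masks(s["frame"])["dark"],(324,170)); print("bowl",circ(s,c,.046),circ(s,c,.023)); 
s=L("w_handle"); c=near(s,masks(s["frame"])["yel"],(324,170)); print("handle",*rect_on(s,c,.038),*rect_on(s,c,.03))
s=L("w_horse"); c=near(s,masks(s["frame"])["yel"],(324,170)); print("horse",*rect_on(s,c,.043),*rect_on(s,c,.008))
s=L("w_bottle");
c=near(s,masks(s["frame"])["white"],(347,196),50); print("cap",circ(s,c,.084)); 
c=near(s,masks(s["frame"])["green"],(347,196),30); print("green",circ(s,c,.02))
for n in("horse","bottle","bowl"):
    f=L("w_"+n)["frame"][110:240,250:430,::-1]; cv2.imwrite(f"pics/z_{n}.png",cv2.resize(f,None,fx=4,fy=4,interpolation=cv2.INTER_CUBIC))
E
python3 m1.py
```

```text
hpad [185.03333333 184.46666667 175.81666667] [193.48 173.8  150.72] [180.38 181.5  173.06] [181.075  182.0375 173.7   ]
handpad [179.46666667 177.71666667 169.26666667] [169.04 170.84 174.6 ] [234.29 224.7  114.06] [181.3625 182.325  174.075 ]
bpad [191.46666667 192.56666667 183.98333333] [175.92 179.64 184.  ] [194.27 195.38 186.11] [191.7375 192.7375 183.8   ]
bowlpad [170.4        173.91666667 177.53333333] [109.4 111.6 114.6] [181.49 182.46 174.14] [183.9125 184.5375 175.875 ]
hpad [ 0.4528 -0.2615  0.1255  0.0839] 11.9
handpad [0.442  0.264  0.1098 0.0342] -16.4
bpad [ 0.6353 -0.0978  0.1262  0.0849] 4.5
bowlpad [ 0.443  -0.0753  0.1267  0.0853] 9.8
hpad mark [ 0.4505 -0.2643  0.0956  0.0769] 74.3 [ 0.4476 -0.2635  0.0609  0.0946]
   top [ 0.4429 -0.2586  0.1081  0.0655] 32.6
handpad mark [0.442  0.2639 0.1099 0.0342] -16.4 [0.4419 0.2637 0.034  0.1538]
   top [0.4424 0.2645 0.1111 0.0352] -16.0
bpad mark [ 0.6356 -0.0983  0.0507  0.0506] 81.9 [ 0.6354 -0.0983  0.0504  0.0506]
   top [ 0.6353 -0.0984  0.0479  0.0461] -89.0
bowlpad mark [ 0.4437 -0.0757  0.0616  0.0517] 78.1 [ 0.4433 -0.0758  0.0532  0.0587]
   top [ 0.4431 -0.0748  0.0642  0.0622] -88.8
bowl [0.6483 0.2567 0.0538 0.0597] [0.6505 0.2519 0.0585 0.0649]
handle [0.6339 0.097  0.1038 0.0283] 67.4 [0.6342 0.0953 0.1069 0.0291] 67.4
horse [0.459  0.0885 0.0988 0.037 ] 22.2 [0.4598 0.0816 0.1118 0.0418] 22.2
cap [ 0.6534 -0.2787  0.0189  0.0201]
green [ 0.6356 -0.106   0.0122  0.0191]
```

View pics/z_horse.png

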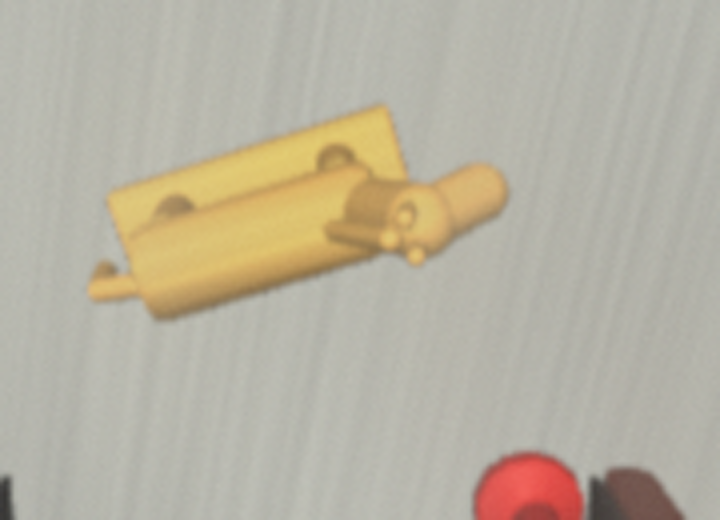

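View pics/z_bottle.png

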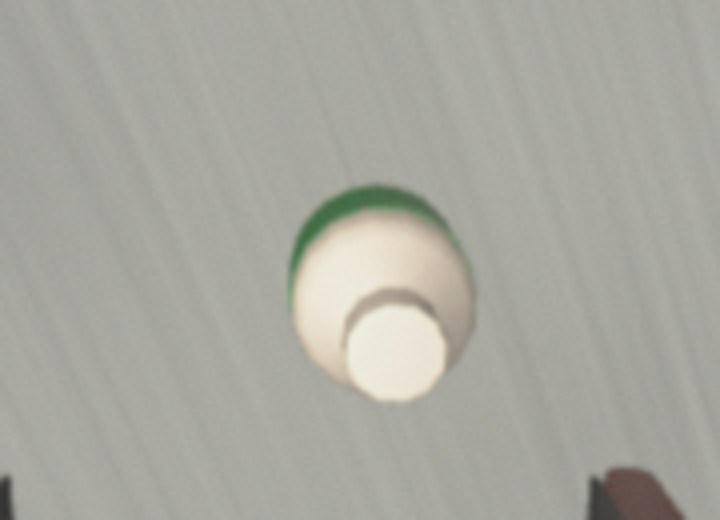

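View pics/z_bowl.png

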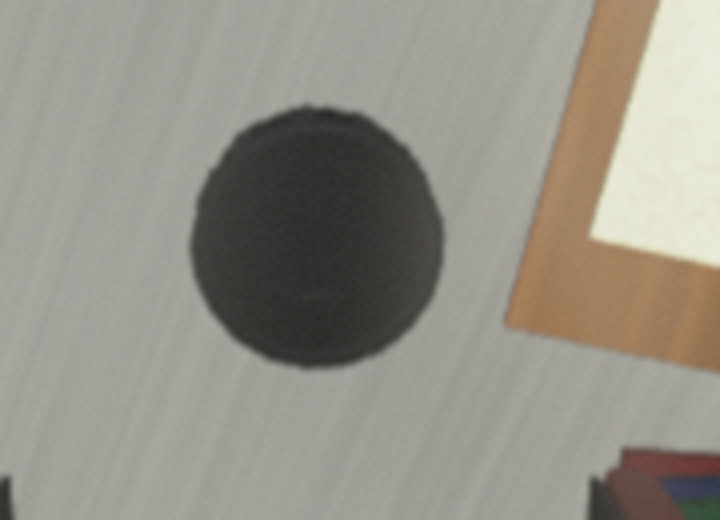

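```bash
python3 - <<'E'
from meas import *
L=lambda n:pickle.load(open(f"{n}.pkl","rb"))
# extreme directions: silhouette of upright cylinder 60mm x 46mm, tangent directions => axis via horizontal bearing midpoints in several cameras
for n,uv in(("w_bowl",(324,170)),("top0",(208,97))):
    s=L(n); 
    for th in (45,60,75):
        f=s["frame"].max(2)<th+ (0 if n!="top0" else -5)
        c=near(s,f,uv)
        C,_=ray(s,0,0)
        P=np.array([onz(s,u,v,.046)[:2] for u,v in c.reshape(-1,2)])
        e=P.mean(0)-C[:2]; d=e/np.linalg.norm(e); 
        a=(P-C[:2])@d; b=(P-C[:2])@np.array([-d[1],d[0]])
        # far edge = rim far edge
        # near edge at z=0 plane
        far=a.max(); k=C[2]/(C[2]-.046)
        print(n,th,"far-edge centre",C[:2]+d*(far-.03)+np.array([-d[1],d[0]])*(b.max()+b.min())/2,"near edge(base)",C[:2]+d*(a.min()*k+.03)+np.array([-d[1],d[0]])*(b.max()+b.min())/2, "width",b.max()-b.min())
s=L("w_horse"); o=lambda x,y,z:onz(s,250+x/4-.4,110+y/4-.4,z).round(4)
print("plinth visible edge corners z.008",o(107,198,.008),o(383,104,.008),"right vis",o(408,178,.008))
print("body sides at z.043", o(130,240,.043),o(365,165,.043),o(160,318,.043),o(380,255,.043))
E
```

```text
w_bowl 45 far-edge centre [0.77757198 0.18064782] near edge(base) [0.83295404 0.13376406] width 0.019024183983830725
w_bowl 60 far-edge centre [0.64617186 0.25641593] near edge(base) [0.64862745 0.25088117] width 0.043120352972388726
w_bowl 75 far-edge centre [0.64815369 0.25665539] near edge(base) [0.65011308 0.25261218] width 0.055377948590257325
top0 45 far-edge centre [0.64818673 0.25185831] near edge(base) [0.65523417 0.26015541] width 0.05490942142437713
top0 60 far-edge centre [0.64864796 0.25303579] near edge(base) [0.65479787 0.26029204] width 0.0560892301910879
top0 75 far-edge centre [0.64892517 0.25323034] near edge(base) [0.65406068 0.25929089] width 0.058580410491222715
plinth visible edge corners z.008 [0.4126 0.0765 0.008 ] [0.479  0.1127 0.008 ] right vis [0.4891 0.0952 0.008 ]
body sides at z.043 [0.4238 0.0751 0.043 ] [0.4745 0.1018 0.043 ] [0.4333 0.0574 0.043 ] [0.482  0.0816 0.043 ]
```

Measured poses: horse (0.4537, 0.0795) at 28.6°, and pads as listed. Starting with the horse.

```bash
cat > mv.py <<'E'
from h import *
from station import r
G=.163
def st(tag):
    s=r.sense(); print(tag,"t=%.1f"%s["clock"],"tcp",s["tcp_pos"].round(4),"rpy",s["orientation"].round(1),"open %.4f"%s["opening"],"F",s["contact_force"].round(1)); return s
def pick(xy,zg,yaw,squeeze,up=.33):
    r.let_go()
    r.reach([*xy,max(up,zg+G+.08)],[180,0,yaw]); r.servo_line([*xy,zg+G],speed=.15); r.wait(.2); st("at")
    r.grab(squeeze); r.wait(.3); st("grip"); r.servo_line([*xy,up],speed=.15); r.wait(.1); st("up")
def place(xy,zg,yaw,up=.33):
    r.reach([*xy,up],[180,0,yaw]); r.servo_line([*xy,zg+G+.02],speed=.15); r.servo_line([*xy,zg+G],speed=.04); r.wait(.4); st("down")
    r.let_go(); r.wait(.2); r.servo_line([*xy,up],speed=.2); st("off")
def look(name,t,yaw,z=.33):
    r.reach(look_pos(t,z,yaw),[180,0,yaw]); r.wait(.25); s=r.snapshot("wrist"); pickle.dump(s,open(f"w_{name}.pkl","wb"))
    cv2.imwrite(f"pics/w_{name}.png",s["frame"][:,:,::-1]); return s
E
python3 - <<'E'
from mv import *
pick((.4537,.0795),.043,28.6,25)
s=r.snapshot("wrist"); cv2.imwrite("pics/held1.png",s["frame"][:,:,::-1])
E
```

```text
at t=12.4 tcp [0.454  0.0795 0.2071] rpy [ 1.80e+02 -1.00e-01  2.86e+01] open 0.0878 F [-0.   0.1  0.2]
grip t=13.7 tcp [0.4537 0.0795 0.206 ] rpy [-180.     0.    28.6] open 0.0232 F [-0.7  0.1  0.5]
up t=14.8 tcp [0.4535 0.0795 0.3284] rpy [-1.799e+02  1.000e-01  2.860e+01] open 0.0236 F [ 0.5 -0.5 -2.1]
```

View pics/held1.png

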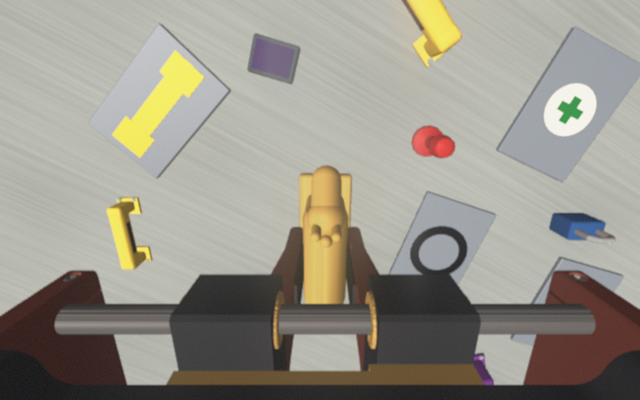

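The horse is held upright with its head forward at about (325,200), and the opening of 23.6 mm matches. Placing it.

```bash
python3 - <<'E'
from mv import *
s=r.snapshot("wrist")
print("plinth front edge:",onz(s,301,175,.130),onz(s,351,175,.130),"expect",.4535+.039*np.cos(np.radians(28.6)),.0795+.039*np.sin(np.radians(28.6)))
place((.4528,-.2615),.0505,11.9)
look("hpl",(.4528,-.2615,.006),60)
E
```

```text
plinth front edge: [0.48020157 0.11125891 0.13      ] [0.49519434 0.08371706 0.13      ] expect 0.48774133604169123 0.09816898245968367
down t=18.0 tcp [ 0.4528 -0.2615  0.2136] rpy [180.   -0.   11.9] open 0.0237 F [ 0.2  0.5 -3.7]
off t=20.0 tcp [ 0.4527 -0.2614  0.3287] rpy [-1.799e+02  1.000e-01  1.190e+01] open 0.0881 F [0.1 1.  0.3]
```

View pics/w_hpl.png

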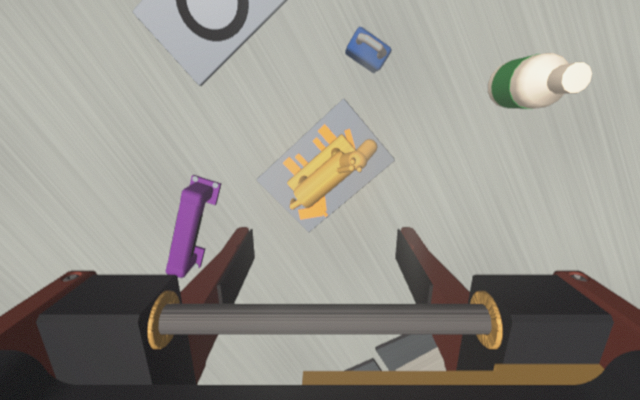

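The horse stands on its pad at (330,175), aligned with the long side. Next is a lower look at the handle.

```bash
python3 - <<'E'
from mv import *
f=pickle.load(open("w_hpl.pkl","rb"))["frame"][90:240,245:405,::-1]; a=cv2.resize(f,(400,375),interpolation=cv2.INTER_CUBIC)
s=look("hand2",(.633,.094,.03),67.4-0,z=.30)
b=cv2.resize(s["frame"][100:250,244:404,::-1],(400,375),interpolation=cv2.INTER_CUBIC)
cv2.imwrite("pics/two.png",np.hstack([a,b])); st("")
E
```

```text
t=22.9 tcp [0.6234 0.0679 0.3002] rpy [180.   -0.   67.3] open 0.0878 F [-0.5 -1.2  0.7]
```

View pics/two.png

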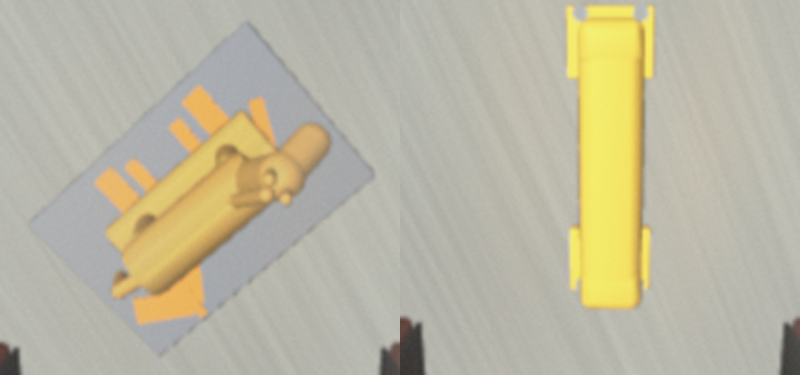

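```bash
python3 - <<'E'
from h import *
s=pickle.load(open("w_hand2.pkl","rb")); o=lambda x,y,z:onz(s,244+(x-400)/2.5-.3,100+y/2.5-.3,z)[:2]
a,b=o(611,78,.005),o(610,228,.005); print("feet inner",a,b,(a+b)/2,np.linalg.norm(a-b))
a,b=o(612,18,.033),o(611,308,.033); print("bar ends",a,b,(a+b)/2,np.linalg.norm(a-b),np.degrees(np.arctan2(*(a-b)[::-1])))
a=o(611,5,.005);print("far end foot",a, "centre", a-.055*np.array([np.cos(np.radians(67.4)),np.sin(np.radians(67.4))]))
t=pickle.load(open("w_hpl.pkl","rb")); p=lambda x,y:onz(t,245+x/2.5-.3,90+y/2.5-.3,.014)[:2]
a,b=p(106,235),p(240,112); d=(b-a)/np.linalg.norm(b-a); n=np.array([d[1],-d[0]]); print("horse plinth",np.degrees(np.arctan2(d[1],d[0])),np.linalg.norm(b-a),(a+b)/2+n*.017)
E
```

```text
feet inner [0.64839208 0.11966703] [0.62580545 0.06622593] [0.63709877 0.09294648] 0.05801815696810924
bar ends [0.65667461 0.13967912] [0.61736251 0.04572097] [0.63701856 0.09270004] 0.1018507423935761 67.29555840503673
far end foot [0.65825902 0.14346226] centre [0.63712277 0.0926857 ]
horse plinth 12.477691547845769 0.07532354403599253 [ 0.45288729 -0.26228226]
```

```bash
python3 - <<'E'
from mv import *
pick((.637,.0928),.029,67.3,20,up=.30)
s=r.snapshot("wrist"); cv2.imwrite("pics/held2.png",s["frame"][:,:,::-1])
place((.442,.2639),.0365,163.7,up=.30)
look("hapl",(.442,.2639,.006),120)
E
```

```text
at t=24.4 tcp [0.6374 0.0928 0.1936] rpy [ 1.799e+02 -1.000e-01  6.730e+01] open 0.0878 F [0.4 0.2 0.8]
grip t=25.8 tcp [0.637  0.0928 0.192 ] rpy [180.    0.   67.3] open 0.0219 F [ 0.1 -0.5  0.4]
up t=26.7 tcp [0.6368 0.0928 0.298 ] rpy [-1.798e+02  1.000e-01  6.730e+01] open 0.0217 F [-0.1  0.1 -1.2]
down t=29.7 tcp [0.442  0.2639 0.1996] rpy [180.    0.  163.7] open 0.0223 F [-0.  -0.1 -0.3]
off t=31.6 tcp [0.4419 0.2638 0.2989] rpy [-180.    -0.   163.7] open 0.0879 F [-0.1 -0.2  0.1]
```

View pics/w_hapl.png

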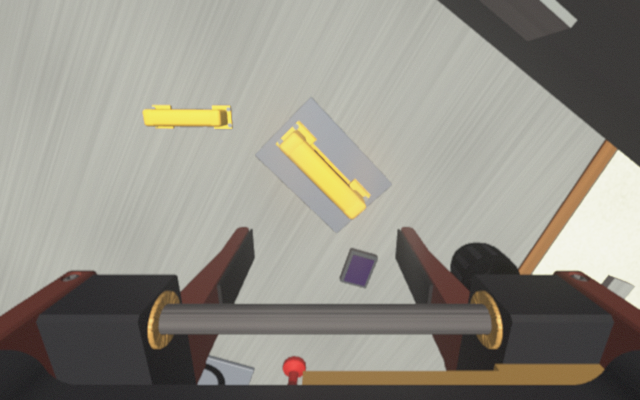

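The handle stands on its pad at (322,170). Before the bowl I check the clearance to the clipboard and suitcase; the bottle goes now.

```bash
python3 - <<'E'
from mv import *
pick((.6536,-.279),.042,68,15)
place((.6354,-.098),.0495,82)
look("bpl",(.6354,-.098,.03),82)
s=pickle.load(open("w_hapl.pkl","rb")); print("suitcase bottom",onz(s,440,0,0),onz(s,600,128,0))
t=pickle.load(open("top0.pkl","rb")); print("top",onz(t,128,40,0),onz(t,112,213,0))
b=pickle.load(open("w_bowl.pkl","rb")); o=lambda x,y:onz(b,250+x/4,110+y/4,.005)
print("clip",o(505,325),o(595,0),"books",o(625,450))
E
```

```text
at t=36.1 tcp [ 0.6539 -0.2792  0.2066] rpy [179.9   0.   68. ] open 0.0877 F [0.4 0.6 0.1]
grip t=37.2 tcp [ 0.6536 -0.279   0.205 ] rpy [-180.    0.   68.] open 0.0435 F [ 0.2 -0.2 -0.5]
up t=38.2 tcp [ 0.6535 -0.279   0.3279] rpy [-179.8   -0.    68. ] open 0.0433 F [ 0.5  0.1 -0.6]
down t=40.9 tcp [ 0.6354 -0.098   0.2126] rpy [180.   0.  82.] open 0.0433 F [ 0.5  0.4 -0.6]
off t=42.6 tcp [ 0.6353 -0.098   0.3286] rpy [-179.9   -0.    82. ] open 0.0879 F [ 0.2 -0.4 -0. ]
suitcase bottom [0.45485895 0.45395776 0.        ] [0.66776067 0.44409552 0.        ]
top [0.77602828 0.43633625 0.        ] [0.40878986 0.45809411 0.        ]
clip [0.70983702 0.24527992 0.005     ] [0.69584171 0.33172915 0.005     ] books [0.756853   0.22368803 0.005     ]
```

View pics/w_bpl.png

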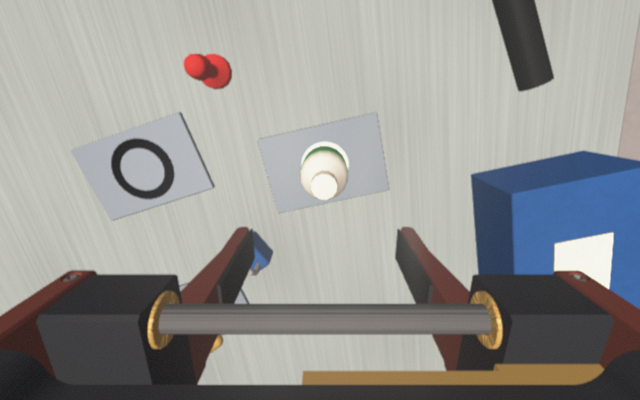

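The bottle stands upright on its pad at (324,170). Suitcase face y≈0.44 and clipboard x≥0.70, so the bowl is gripped with the jaws along y.

```bash
python3 - <<'E'
from mv import *
from meas import *
s=pickle.load(open("w_bpl.pkl","rb")); c=near(s,s["frame"].min(2)>222,(324,186),30); print("cap",circ(s,c,.090))
look("bowl2",(.650,.2555,.046),10,z=.30)
E
python3 - <<'E'
import cv2
a=cv2.imread("pics/w_bowl2.png"); print(cv2.imwrite("pics/bowl2c.png",cv2.resize(a[60:300,170:490],None,fx=2.4,fy=2.4)))
E
```

```text
cap [ 0.6347 -0.0975  0.019   0.0194]
True
```

View pics/bowl2c.png

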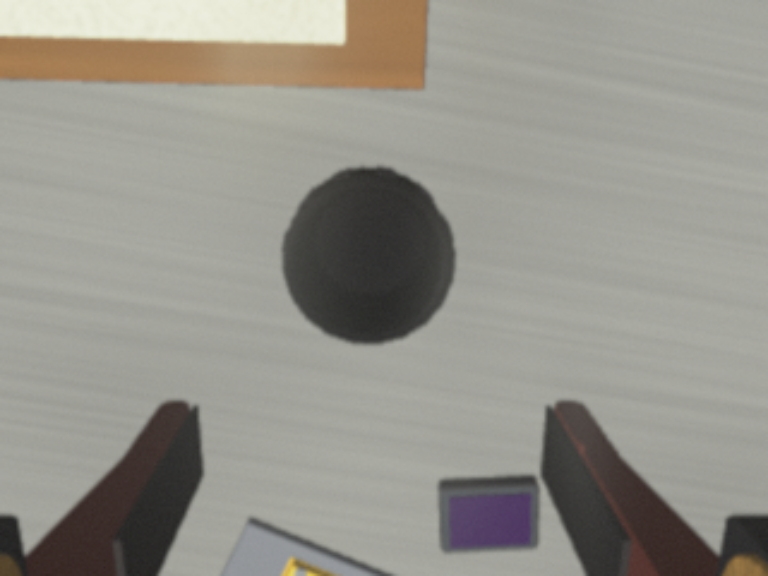

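```bash
python3 - <<'E'
from h import *
s=pickle.load(open("w_bowl2.pkl","rb")); print("cam",ray(s,0,0)[0])
o=lambda x,y,z:onz(s,170+x/2.4-.3,60+y/2.4-.3,z)[:2].round(4)
for z in (.046,.0): print(z,"L",o(283,255,z),"R",o(455,255,z),"T",o(369,167,z),"B",o(369,343,z))
E
```

```text
cam [0.70125979 0.2631252  0.27933579]
0.046 L [0.6477 0.2842] R [0.6578 0.2266] T [0.6816 0.2604] B [0.6216 0.25  ]
0.0 L [0.6372 0.2883] R [0.6492 0.2194] T [0.6777 0.2599] B [0.6059 0.2474]
```

```bash
python3 - <<'E'
from mv import *
pick((.6512,.2553),.028,10,25,up=.30)
s=r.snapshot("wrist"); cv2.imwrite("pics/held4.png",s["frame"][:,:,::-1])
place((.4432,-.0756),.0353,10,up=.30)
look("bowlpl",(.4432,-.0756,.02),81,z=.31); st("")
E
```

```text
at t=46.6 tcp [0.6516 0.2554 0.1927] rpy [-1.8e+02 -1.0e-01  1.0e+01] open 0.0876 F [ 0.1 -1.1  0.1]
grip t=47.5 tcp [0.6512 0.2553 0.191 ] rpy [180.   0.  10.] open 0.0593 F [-0.6  0.3  0.3]
up t=48.5 tcp [0.651  0.2552 0.2977] rpy [180.    0.2  10. ] open 0.0599 F [-0.3  0.3 -0.4]
down t=51.7 tcp [ 0.4432 -0.0756  0.1984] rpy [180.  -0.  10.] open 0.0596 F [ 0.8 -0.2 -1.9]
off t=53.2 tcp [ 0.443  -0.0756  0.2989] rpy [-1.8e+02  1.0e-01  1.0e+01] open 0.0878 F [ 0.2  0.7 -0.1]
 t=54.7 tcp [ 0.4406 -0.0979  0.3099] rpy [-180.   -0.   81.] open 0.0878 F [-0.5  0.1  0. ]
```

View pics/w_bowlpl.png

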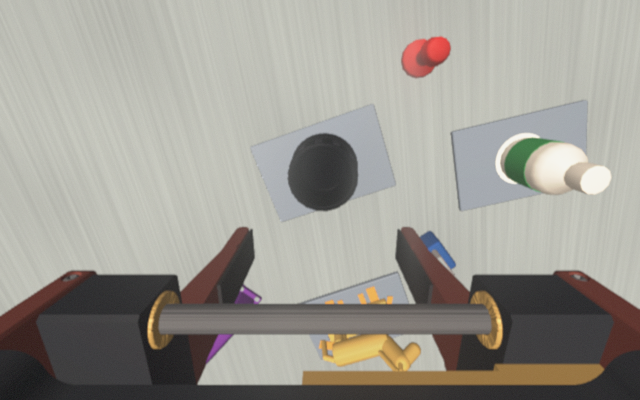

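The bowl is on its pad at (323,170), mouth up. Now I clear the arm and check from the top and scene cameras.

```bash
python3 - <<'E'
from mv import *
from meas import *
r.reach(look_pos((.442,.258,.006),.42,120),[180,0,120]); r.move_joints([72.726,5.22,70.514,0,104.267,-3.249]); r.wait(.3)
s=r.snapshot("top"); q=r.snapshot("scene"); st("")
pickle.dump(s,open("topE.pkl","wb")); pickle.dump(q,open("sceneE.pkl","wb"))
cv2.imwrite("pics/topE.png",cv2.resize(s["frame"][60:310,165:515,::-1],None,fx=2.2,fy=2.2,interpolation=cv2.INTER_CUBIC))
cv2.imwrite("pics/sceneE.png",cv2.resize(q["frame"][110:380,130:530,::-1],None,fx=2,fy=2,interpolation=cv2.INTER_CUBIC))
t=pickle.load(open("top0.pkl","rb"))
for k,x in(("0",t),("E",s)):
    hsv=cv2.cvtColor(x["frame"],cv2.COLOR_RGB2HSV).astype(int); H,S=hsv[...,0],hsv[...,1]
    for n,m in(("red",((H<8)|(H>172))&(S>150)),("blue",(H>100)&(H<125)&(S>100))):
        for a,c in blobs(m,40):
            if a<400: print(k,n,*rect_on(x,c,.05))
b=pickle.load(open("w_hapl.pkl","rb")); m=masks(b["frame"]); c=near(b,cv2.morphologyEx((m["pad"]|m["yel"]).astype(np.uint8),cv2.MORPH_CLOSE,np.ones((5,5))),(324,165),800); print("hand pad",*rect_on(b,c,.006)); c=near(b,m["yel"],(324,165),300); print("handle",*rect_on(b,c,.035))
b=pickle.load(open("w_bowlpl.pkl","rb")); c=near(b,b["frame"].max(2)<90,(324,170),300); print("bowl",circ(b,c,.052),circ(b,c,.006))
E
```

```text
t=58.1 tcp [0.1458 0.582  0.4047] rpy [180.    0.  165.9] open 0.0877 F [ 0.5 -0.2 -0.5]
0 red [0.5374 0.0078 0.0254 0.0253] 46.1
0 blue [ 0.5399 -0.1771  0.0347  0.0177] -62.2
E red [0.5374 0.0078 0.0254 0.0253] 46.1
E blue [ 0.5399 -0.1771  0.0347  0.0177] -62.2
hand pad [0.4417 0.2642 0.1254 0.0835] -16.1
handle [0.4418 0.2683 0.1062 0.0319] -16.3
bowl [ 0.4429 -0.0718  0.0566  0.065 ] [ 0.441  -0.0826  0.0676  0.0777]
```

View pics/topE.png

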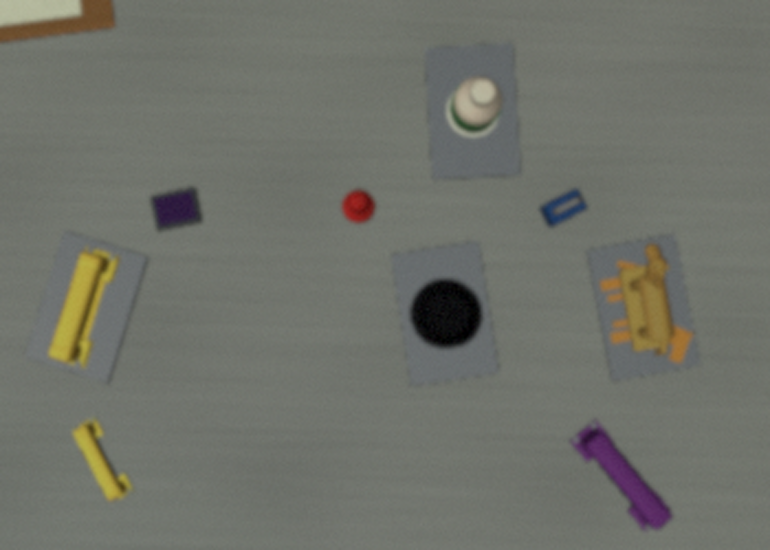

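View pics/sceneE.png

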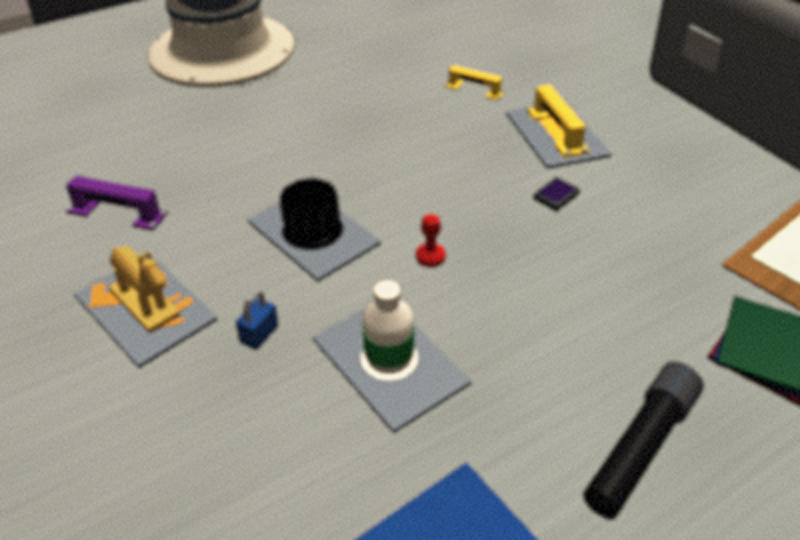

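The final views show all four goods upright on their matching pads. The stamp and padlock positions are identical to the start. Handing in.

```bash
python3 - <<'E'
from station import r
r.hand_in(); print(r.sense()["clock"])
E
```

```text
the job is handed in; nothing more can be done
the job is handed in; nothing more can be done
```

I stood the brass horse, the large yellow handle, the medicine bottle and the bowl (mouth up) on their matching pads, in that order. Then I let go, moved the arm clear and handed in at about 58 s.

- **Horse:** measured within about 1 mm and 0.6° of the pad's centre and long side.
- **Bottle:** its cap measured within about 1 mm of the mark's centre.
- **Bowl:** about 1 mm off its pad's centre, estimated from an outline the bowl's own wall distorts.
- **Handle:** the angle matches the pad within about 0.2°. Its outline centre read about 4 mm off sideways. I put that down to the feet showing on one side only, and did not measure it again because the jaws centre the bar.
- **Stamp and padlock:** same position before and after, to 0.1 mm.
- **Forces:** wrist readings at the points I checked stayed below 5 N. I did not log forces continuously during the moves.

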